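# Unlock the sample clamp and hold its tongue up off the ball

## Task

Open the sample clamp for a sample change: lift the red lock clip out of the latch and set it down gently in the blue tray, then pull the blue latch knob sideways against its spring until the bolt is clear of the ball, and only then lift the white tongue off the ball. Finish still holding the tongue by its latch, steady and raised at about 30 degrees; do not let go or prop it up, and leave everything else on the bench as it stands.

Things in the scene. Friction and masses are not known exactly. Their poses are not given: they have to be found in the camera images.
- clamp: grey base plate (270 x 130 x 14 mm) of a sample clamp, fixed. Origin: centre of its underside; x from ball stud to hinge, y the way the latch is pulled, z up. At y = 0: steel ball stud (28 mm ball) at x = -70 mm, sample stage at +10, hinge cheeks at +95. The white tongue is hinged at the cheeks; its 56 x 40 mm nose (top 94 mm above the bench) sits over the ball.
- tongue (a joint): angle of the white tongue in rad: 0 down on the ball, growing as the nose is raised; stops at 1.2. Weighs 0.45 kg and falls shut when let go (about 3 N to hold at the latch). With the latch home its bolt sits under the ball's collar and the tongue lifts less than 0.03 rad.
- tongue_hinge (a point): point on the tongue's hinge axis on the clamp's centre line, 80 mm above the bench; the axis runs along the clamp's y. The latch axis is 165 mm from it, towards the ball.
- latch (a joint): sideways travel of the spring latch in m: 0 home (locked), 0.016 fully out. It rides on the tongue and slides along the clamp's +y; its bolt clears the ball's collar above 0.010. The spring takes about 3 N at the start, 8 N fully out, and pulls it home when let go with the tongue down.
- latch_knob (a point): centre of the blue pull knob: a round knob, 34 mm diameter, 20 mm long, its axis level along the clamp's y; at the start 82 mm above the bench, at x = -70, y = +71 mm of the clamp. A 12 mm square stem joins its -y face and runs 32 mm to the latch's steel bracket. Free on both sides along the clamp's x: can be pinched across its diameter from above. It moves with latch and tongue.
- clip_grip (a point): centre of the 20 x 20 x 30 mm (tall) grip tab of the red lock clip, 117 mm above the bench. Below, a fork 36 mm wide (clamp's x), 20 mm thick (y) straddles the latch stem on the clamp's -y side; legs end 47 mm below this point. Lifts straight up, free after 25 mm. Nose top is 23 mm, end flange 21 mm below this point. While in place it blocks the latch.
- clip: the same red lock clip, about 35 g; origin between the ends of its legs, z up through the tab; axes at the start as the clamp's
- tray: shallow blue tray, fixed, 160 (x) x 120 (y) x 25 mm, walls 4 mm; stands to the left or right of the clamp; origin at the centre of its underside
- tray_in (a point): centre of the tray's inner floor, 4 mm above the bench
- vial_rack: white vial rack, fixed, 150 x 90 mm, 75 mm tall with its capped vials, on the other side of the clamp from the tray; leave alone
- wash_bottle: bystander: white plastic wash bottle, 64 mm diameter, 150 mm tall; origin under its base
- amber_jar: bystander: amber glass jar with black lid, 66 mm diameter, 85 mm tall; origin under its base
- beaker: bystander: glass beaker, 68 mm diameter, 85 mm tall; origin under its base
- mortar: bystander: white ceramic mortar bowl, 100 mm diameter, 50 mm tall; origin under its base
- spatula: bystander: narrow steel lab spatula, 110 mm long, lying on the bench; origin under it
- pellet_can: bystander: small aluminium can, 44 mm diameter, 30 mm tall; origin under its base

How it is judged:
By the outcome, as a careful person would: the job done as asked, in the order asked, and still so for the second after the job is handed in, while the arm keeps its last pose, push and grip.
It also fails if it takes over 51 s, if anything falls off the work surface, if the arm or the gripper's body presses on something with over 40 N, if the wrist force passes 120 N, or if a joint passes its speed limit or range.

## Robot

A 7-joint arm with a two-finger parallel gripper is mounted at the origin on the work surface. World frame = base frame: x ahead of the robot, y to its left, z up, the work surface at z = 0. Lengths are in m, angles in rad, forces in N, time in s.
With the tool pointing down it reaches from about 0.425 to 0.875 m from the base axis. Payload 4.7 kg.
Tool frame: the origin (TCP) lies midway between the tips of the shut fingers; the grasp point (between the pads) lies 19 mm behind it; z points along the fingers, y is the line along which they close (so a half turn about z gives the same grasp; the last joint's range is limited). The gripper opens to 87 mm and grips with 3 to 60 N. Pads are 19 mm wide; open, the fingers measure 117 mm over their backs; the gripper's body (75 mm by 190 mm) begins 51 mm behind the grasp point.
Start: joints at [1.224, 0.321, -0.07, 1.45, 0.023, 1.371, -0.057], TCP at [0.229, -0.608, 0.186] pointing down, gripper open.
Joint ranges: [-2.86, 2.86], [-0.3, 2.09], [-1.38, 1.24], [0.06, 2.45], [-1.56, 4.7], [0.09, 2.05], [-2.69, 2.69]. Speed limits (rad/s): [2.57, 2.57, 3.14, 3.14, 3.14, 3.14, 3.14].

## Interface

Orientations are given as a unit quaternion [w, x, y, z].
In Python, from cell import ctrl, optics, workorder, nets gives the robot as it stands.
- The arm moves only by the tool move_arm, never from a script. Its argument "series" is text: rows parted by semicolons, each of 7 numbers parted by spaces: the closure, from 0 (fully open) to 1 (shut), then the shift along the tool's x, y, z in units of 0.025 m (1.0 is 0.025 m), then the turn, a rotation vector about the tool's x, y, z in units of 6 degrees (1.0 is 6 degrees). A call has 1 to 20 rows; each row shifts and turns the commanded pose from where the row before left it, along the tool's axes as they then stand; what a row does not reach is not made up. A row lasts 1/8 s, in which the tool goes at most 62.5 mm and 10.7 degrees, less where a joint would pass 70% of its speed; a pose out of reach is approached as far as the arm can. A call with a number of a shift or a turn outside -1 to 1 is refused whole. A call with a gripper value outside its range is refused whole. The fingers move at their own pace and stop on an object; the grip force is fixed at half the most. Time passes only in rows, so rows that do not move let the fingers close. It gives the time, the measured TCP pose, the force, the opening and the grip force at its end, in the units of the state.
- ctrl.get_obs(): the state, without advancing time (a new reading comes with each control period).
- optics.camera(name): name is "scene" or "top" or "wrist"; returns the picture (480x640x3 uint8, blue, green, red); there is no depth.
- optics.camera_params(name): a dict with "camera_matrix" (3x3 intrinsics, pixels), "position" and "rotation" of the camera in the world. Camera axes: x right, y down, z forward; pixel columns grow to the right and rows downward; lengths in m; the calibration is good to about 2 mm. A picture is of the moment at which its call begins: read the wrist's pose just before it. camera_params takes no time and is no camera call; for the wrist camera it gives the pose at the moment of the call.
- workorder.finish_job(): hands the job in; it is judged then, once.
Trained networks look in the newest picture that a camera, given by its name, has taken for a name from the list of things; names that differ only in an ending like _2 or _b are one class to them, and where a whole thing is asked for, a point or a joint stands for the part that bears it (a point fixed in the world has none). Each returns a list of dicts, best first, with "confidence" (0 to 1); they miss things now and then, are a little off and sometimes report something else, mostly with a low value. They report only what shows in the picture. A call takes as long as a camera call.
- nets.search_frame(camera, target): "point" ([x, y, z] in m, in the coordinates of the camera as it stood for that picture, good to about 4 mm: the middle of the surface that is visible of it).
The state is a dict: "time": time; "joint_pos": joint angles; "dq": joint speeds; "joint_torque": joint torques, N m; "ee_pos": TCP position; "eef_rot": TCP orientation; "wrist_force": force on the tool from outside, world axes, zero at the start; "wrist_torque": the same for the moment, N m; "opening": finger opening in m; "grasp_force": force on a finger pad.
Only numpy, scipy, OpenCV 4.12 (cv2) and the standard library are available. Lean on these libraries where they do the work, as an engineer would, in place of code of your own. Each camera call takes 0.05 s, during which the arm holds its last target. There are 200 camera calls.

## Working session

There is one attempt and no reset: what is moved stays moved. The work goes in short steps, Python scripts to look and compute and a tool call to move; the robot and the scene stay as the last step left them, time stands still between calls to the robot, and variables do not carry over. Pictures are saved under pics/ and viewed, at most 10 in all, crops included, and the job is handed in when it is done.

Besides the shell and the picture viewer there is one more tool, called after "Request:" as name(argument=value, ...) on one line, values as JSON. move_arm: Moves the arm, as the interface text tells. Shifts and turns lie within -1 to 1; 1 stands for 0.025 m of shift or 6 degrees of turn. Its arguments: {"type":"object","properties":{"series":{"type":"string"}},"required":["series"]}

```bash
mkdir -p pics; ls; cat > h.py <<'E'
import numpy as np, cv2
from cell import ctrl, optics, workorder, nets
def w(cam,p):
    c=optics.camera_params(cam); return np.array(c["position"])+np.array(c["rotation"])@np.array(p)
def find(cam,names):
    for n in names:
        try:
            r=nets.search_frame(cam,n)
            print(cam,n,[(np.round(w(cam,d["point"]),3).tolist(),round(d["confidence"],2)) for d in r[:2]])
        except Exception as e: print(n,e)
E
python3 - <<'E'
from h import *
for c in ("scene","top"):
    cv2.imwrite(f"pics/{c}0.png",optics.camera(c))
    p=optics.camera_params(c); print(c,np.round(p["position"],3),np.round(p["rotation"],3).tolist(),np.round(p["camera_matrix"],1).tolist())
find("top",["clamp","latch_knob","clip_grip","clip","tray","tongue","vial_rack","wash_bottle"])
find("scene",["latch_knob","clip_grip","tray","tongue"])
print(ctrl.get_obs())
E
```

```text
pics
scene [1.111 0.324 1.102] [-0.143, 0.495, 0.821, -0.246] [[594.9, 0.0, 334.1], [0.0, 594.9, 235.9], [0.0, 0.0, 1.0]]
top [0.484 0.002 1.149] [0.025, -0.698, 0.715, -0.027] [[484.0, 0.0, 309.3], [0.0, 484.0, 241.9], [0.0, 0.0, 1.0]]
clamp matmul: Input operand 1 has a mismatch in its core dimension 0, with gufunc signature (n?,k),(k,m?)->(n?,m?) (size 3 is different from 4)
latch_knob matmul: Input operand 1 has a mismatch in its core dimension 0, with gufunc signature (n?,k),(k,m?)->(n?,m?) (size 3 is different from 4)
clip_grip matmul: Input operand 1 has a mismatch in its core dimension 0, with gufunc signature (n?,k),(k,m?)->(n?,m?) (size 3 is different from 4)
clip matmul: Input operand 1 has a mismatch in its core dimension 0, with gufunc signature (n?,k),(k,m?)->(n?,m?) (size 3 is different from 4)
tray matmul: Input operand 1 has a mismatch in its core dimension 0, with gufunc signature (n?,k),(k,m?)->(n?,m?) (size 3 is different from 4)
tongue matmul: Input operand 1 has a mismatch in its core dimension 0, with gufunc signature (n?,k),(k,m?)->(n?,m?) (size 3 is different
[... 910 characters left out ...]
nt_pos': array([ 1.22408402,  0.32095947, -0.07013994,  1.45047287,  0.02259007,
        1.37079052, -0.05689627]), 'dq': array([ 0.00024164, -0.00056639, -0.00091118, -0.00108161,  0.00018459,
       -0.00104278, -0.00053555]), 'joint_torque': array([ 4.46685999e-05, -4.90955579e+01, -4.02740249e-01, -3.12708664e+01,
       -6.36864617e-02,  3.33805312e-02,  2.43049715e-05]), 'ee_pos': array([ 0.22949029, -0.60818484,  0.18632682]), 'eef_rot': array([7.90351937e-05, 9.83765685e-01, 1.79457715e-01, 4.12119791e-06]), 'wrist_force': array([-0.20077657, -0.06048618,  0.09379786]), 'wrist_torque': array([-0.05055589, -0.01697574, -0.01908185]), 'grasp_force': 0.0, 'opening': 0.08702807911019567}
```

```bash
python3 - <<'E'
s=open('h.py').read()
s=s.replace("from cell","from scipy.spatial.transform import Rotation as R\nfrom cell").replace('np.array(c["rotation"])@np.array(p)','R.from_quat(c["rotation"],scalar_first=True).apply(p)')
open('h.py','w').write(s)
E
python3 - <<'E'
from h import *
find("top",["clamp","latch_knob","clip_grip","tray","tongue","vial_rack","wash_bottle"])
find("scene",["latch_knob","clip_grip","tray","tongue"])
E
```

```text
top clamp [([0.608, 0.018, 0.014], 0.63)]
top latch_knob [([0.555, 0.083, 0.088], 0.72)]
top clip_grip [([0.537, 0.001, 0.124], 0.49)]
top tray [([0.477, 0.287, 0.004], 0.68)]
top tongue [([0.591, 0.02, 0.091], 0.94)]
top vial_rack [([0.49, -0.32, 0.039], 0.87), ([0.541, 0.0, 0.126], 0.38)]
top wash_bottle [([0.722, -0.248, 0.098], 0.67), ([0.703, -0.407, 0.047], 0.32)]
scene latch_knob [([0.558, 0.078, 0.089], 0.95)]
scene clip_grip [([0.547, 0.003, 0.104], 0.86), ([0.561, 0.078, 0.09], 0.54)]
scene tray [([0.477, 0.285, 0.004], 0.92)]
scene tongue [([0.598, 0.025, 0.095], 0.87)]
```

View pics/top0.png

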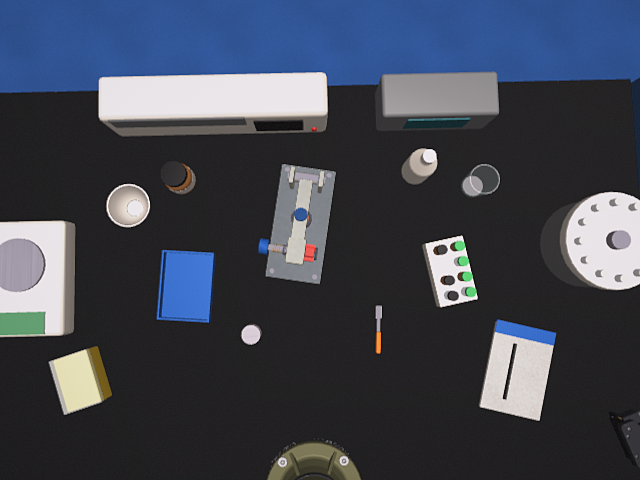

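View pics/scene0.png

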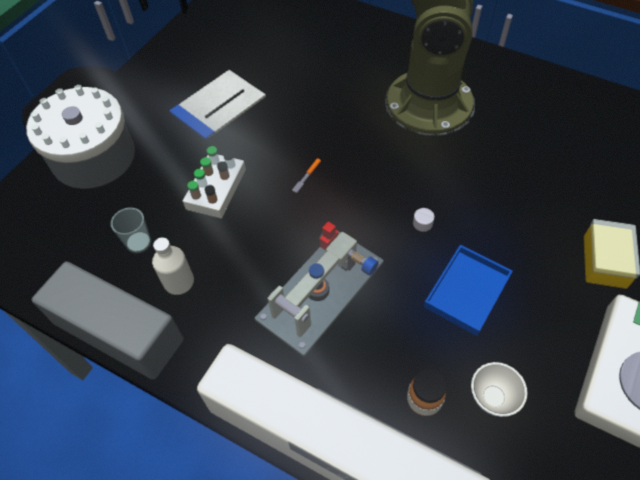

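```bash
cat >> h.py <<'E'
def ray(cam,uv,z):
    c=optics.camera_params(cam);K=np.array(c["camera_matrix"])
    d=R.from_quat(c["rotation"],scalar_first=True).apply(np.linalg.solve(K,[uv[0],uv[1],1.])); o=np.array(c["position"])
    return o+d*(z-o[2])/d[2]
E
python3 - <<'E'
from h import *
im=cv2.imread("pics/top0.png"); a=im[150:300,225:375]
cv2.imwrite("pics/c1.png",np.hstack([cv2.resize(a,(600,600),interpolation=2)]))
P=[ray("top",p,.014) for p in [(282,165),(336,172),(319,283),(266,276)]]
S=[ray("scene",p,.014) for p in [(303,352),(256,319),(383,260)]]
print(np.round(P,3)); print(np.round(S,3))
for Q in (P,):
    x=(Q[0]+Q[1]-Q[2]-Q[3])/2; print(np.degrees(np.arctan2(x[1],x[0])),np.linalg.norm(x),np.mean(Q,0))
y=P[0]-P[1];print(np.degrees(np.arctan2(-y[0],y[1])),np.linalg.norm(y))
print(ray("top",(247,249),.124)) 
T=[ray("top",p,.025) for p in [(164,251),(214,252),(209,322),(157,320)]];print(np.round(T,3))
print(ctrl.get_obs()["time"])
E
```

```text
[[ 0.753  0.057  0.014]
 [ 0.733 -0.071  0.014]
 [ 0.471 -0.024  0.014]
 [ 0.49   0.1    0.014]]
[[ 0.755  0.056  0.014]
 [ 0.738 -0.062  0.014]
 [ 0.495  0.104  0.014]]
-9.7061874136266 0.2659601900960176 [0.61173912 0.01540655 0.014     ]
-8.821776697556098 0.12949802213480655
[0.54773379 0.12936456 0.124     ]
[[0.554 0.334 0.025]
 [0.549 0.218 0.025]
 [0.388 0.231 0.025]
 [0.395 0.351 0.025]]
1.25
```

View pics/c1.png

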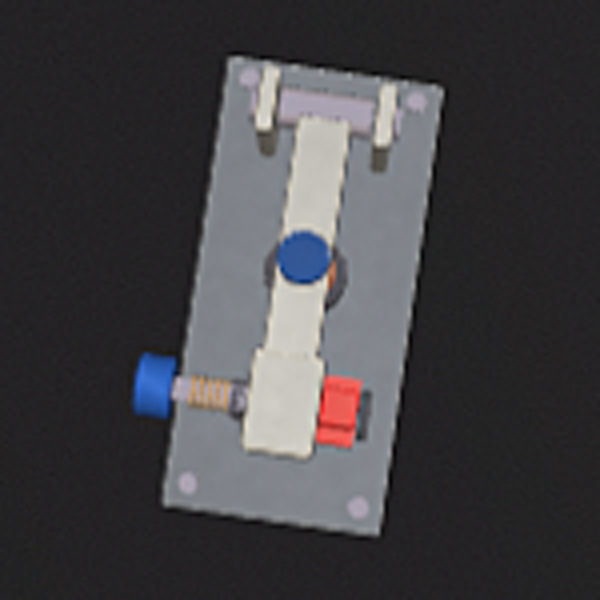

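```bash
python3 - <<'E'
from h import *
print(ray("top",(225+155/4,150+385/4),.092),ray("scene",(369,264),.09))
for uv in [(341,380),(341,440),(320,412),(362,412),(341,410)]: print(ray("top",(225+uv[0]/4,150+uv[1]/4),.132).round(4))
print(ray("scene",(329,229),.132))
find("top",["latch_knob"])
o=ctrl.get_obs(); r=R.from_quat(o["eef_rot"],scalar_first=True).as_matrix(); print(r.round(3))
p=optics.camera_params("wrist");print(p)
E
```

```text
[0.55488387 0.09664478 0.092     ] [0.55927644 0.09906072 0.09      ]
[ 0.5525 -0.0049  0.132 ]
[ 0.5209 -0.0041  0.132 ]
[0.5359 0.0066 0.132 ]
[ 0.5354 -0.0155  0.132 ]
[ 0.5367 -0.0045  0.132 ]
[0.54728513 0.00392403 0.132     ]
top latch_knob [([0.555, 0.083, 0.088], 0.72)]
[[ 0.936  0.353  0.   ]
 [ 0.353 -0.936 -0.   ]
 [-0.     0.    -1.   ]]
{'camera_matrix': array([[382.64890057,   0.        , 320.0117169 ],
       [  0.        , 382.64890057, 243.63348414],
       [  0.        ,   0.        ,   1.        ]]), 'position': array([ 0.29206506, -0.58462425,  0.38482335]), 'rotation': array([ 0.10295394,  0.81587982, -0.56447689, -0.07145941])}
```

Request:
move_arm(series="0 0 0 -1 0 0 0; 0 0 0 -1 0 0 0; 0 1 -.9 0 0 0 0; 0 1 -.9 0 0 0 0; 0 1 -.9 0 0 0 0; 0 1 -.9 0 0 0 0; 0 1 -.9 0 0 0 0; 0 1 -.9 0 0 0 0; 0 1 -.9 0 0 0 0; 0 1 -.9 0 0 0 0; 0 1 -.9 0 0 0 0; 0 1 -.9 0 0 0 0; 0 1 -.9 0 0 0 0; 0 1 -.9 0 0 0 0; 0 1 -.9 0 0 0 0; 0 1 -.9 0 0 0 0; 0 1 -.9 0 0 0 0; 0 1 -.9 0 0 0 0; 0 1 -.9 0 0 0 0; 0 1 -.9 0 0 0 0")

```text
time: 3.8
ee_pos: [0.5079, -0.0694, 0.2365]
eef_rot: [0.0, 0.984, 0.179, 0.0]
wrist_force: [-0.1, -0.2, -0.2]
opening: 0.0871
grasp_force: 0.0
```

Request:
move_arm(series="0 1 -1 0 0 0 -1; 0 0.5 -1 0 0 0 -1; 0 0 0 0 0 0 -1; 0 0 0 0 0 0 -1; 0 0 0 0 0 0 -1; 0 0 0 0 0 0 -1; 0 0 0 0 0 0 -1; 0 0 0 0 0 0 -1; 0 0 0 0 0 0 -1; 0 0 0 0 0 0 -1; 0 0 0 0 0 0 0")

```text
time: 5.18
ee_pos: [0.522, -0.0102, 0.2364]
eef_rot: [0.0, 0.763, 0.647, 0.0]
wrist_force: [0.1, -0.3, 0.2]
opening: 0.0869
grasp_force: 0.0
```

```bash
cat >> h.py <<'E'
def goal(t,ang=None):
    "tool-frame delta in units to world TCP t"
    o=ctrl.get_obs(); r=R.from_quat(o["eef_rot"],scalar_first=True)
    print("t",round(o["time"],2),"tcp",o["ee_pos"].round(4),"yawx",round(np.degrees(np.arctan2(*r.as_matrix()[[1,0],0])),2),"q7",o["joint_pos"].round(2))
    print("units",(r.inv().apply(np.array(t)-o["ee_pos"])/.025).round(3))
E
python3 - <<'E'
from h import *
goal([.538,-.003,.107])
im=optics.camera("wrist"); cv2.imwrite("pics/w1.png",im)
find("wrist",["clip_grip","latch_knob","tongue"])
E
```

```text
t 5.17 tcp [ 0.522  -0.0102  0.2364] yawx 80.61 q7 [ 0.63  0.06 -0.69  1.67  0.04  1.42 -0.22]
units [0.391 0.582 5.175]
wrist clip_grip [([0.54, 0.001, 0.128], 0.59)]
wrist latch_knob [([0.551, 0.088, 0.092], 0.78), ([0.671, -0.382, 0.032], 0.74)]
wrist tongue [([0.589, 0.018, 0.091], 0.61), ([0.368, 0.136, 0.03], 0.41)]
```

View pics/w1.png

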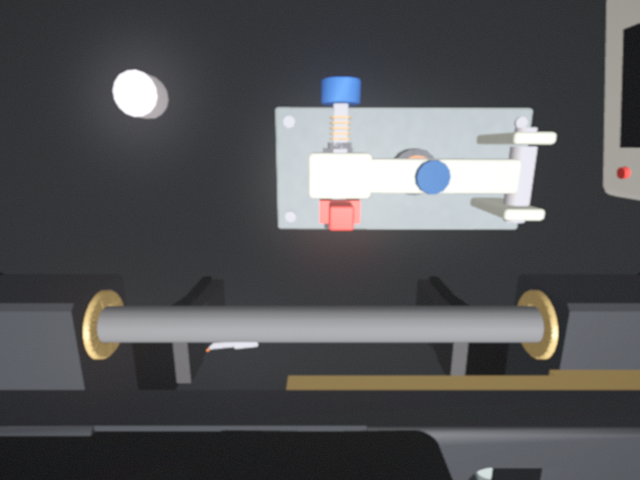

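```bash
python3 - <<'E'
from h import *
p=optics.camera_params("wrist"); print(p["position"].round(3), R.from_quat(p["rotation"],scalar_first=True).as_matrix().round(2).tolist())
im=cv2.imread("pics/w1.png").astype(int)
m=(im[...,2]>120)&(im[...,1]<90); m[240:]=0
ys,xs=np.nonzero(m); 
for y in range(ys.min(),ys.max()+1,2): print(y,xs[ys==y].min(),xs[ys==y].max(),im[y,341])
for v in (204,231): print(v,ray("wrist",(341.5,v),.132).round(4))
c=np.array([.612,.0165]);
C=[ray("wrist",u,.014) for u in [(276,108),(532,108),(518,230),(279,230)]];print(np.round(C,4),np.mean(C,0))
print(ray("wrist",(341,91),.095),ray("wrist",(341,171),.094))
E
```

```text
[0.532 0.056 0.435] [[0.99, -0.16, -0.04], [-0.16, -0.96, -0.24], [-0.0, 0.25, -0.97]]
168 620 625 [255 255 255]
170 618 624 [255 255 255]
172 617 624 [255 255 255]
174 618 624 [255 255 255]
176 618 624 [255 255 255]Traceback (most recent call last):
  File "<stdin>", line 6, in <module>
    return umr_minimum(a, axis, None, out, keepdims, initial, where)
ValueError: zero-size array to reduction operation minimum which has no identity
```

```bash
python3 - <<'E'
from h import *
im=cv2.imread("pics/w1.png").astype(int)
for y in range(196,236,2):
    x=np.nonzero((im[y,:500,2]>90)&(im[y,:500,1]<100)&(im[y,:500,2]>im[y,:500,1]*1.5))[0]
    if len(x): print(y,x.min(),x.max(),im[y,341])
for v in (204,231): print(v,ray("wrist",(341.5,v),.132).round(4))
C=[ray("wrist",u,.014) for u in [(276,108),(532,108),(518,230),(279,230)]];print(np.round(C,4),np.mean(C,0))
print(ray("wrist",(341,91),.095),ray("wrist",(341,171),.094))
E
```

```text
202 333 340 [ 96 101 183]
204 330 349 [ 92  95 171]
230 329 352 [101 104 217]
204 [0.5418 0.0089 0.132 ]
231 [ 0.5385 -0.0128  0.132 ]
[[ 0.4933  0.101   0.014 ]
 [ 0.7561  0.0574  0.014 ]
 [ 0.7369 -0.0711  0.014 ]
 [ 0.4717 -0.0271  0.014 ]] [0.61452237 0.0150504  0.014     ]
[0.55674606 0.09665628 0.095     ] [0.54693741 0.03182394 0.094     ]
```

Request:
move_arm(series="0 .44 .66 0 0 0 0; 0 0 0 1 0 0 0; 0 0 0 1 0 0 0; 0 0 0 1 0 0 0; 0 0 0 1 0 0 0; 0 0 0 0.6 0 0 0; 0 0 0 .6 0 0 0; 0.4 0 0 0 0 0 0; 0.7 0 0 0 0 0 0; 1 0 0 0 0 0 0; 1 0 0 0 0 0 0; 1 0 0 0 0 0 0; 1 0 0 0 0 0 0")

```text
time: 7.0
ee_pos: [0.5401, -0.0021, 0.1063]
eef_rot: [0.0, 0.762, 0.647, -0.0]
wrist_force: [-0.5, -1.2, 0.8]
opening: 0.0351
grasp_force: 0.0
```

Request:
move_arm(series="1 0 0 0 0 0 0; 1 0 0 0 0 0 0; 1 0 0 0 0 0 0; 1 0 0 0 0 0 0")

```text
time: 7.5
ee_pos: [0.5401, -0.002, 0.1062]
eef_rot: [0.0, 0.762, 0.647, -0.0]
wrist_force: [0.1, 0.5, 0.4]
opening: 0.0014
grasp_force: 0.0
```

Request:
move_arm(series="1 0 0 -.2 0 0 0; 1 0 0 -.3 0 0 0; 1 0 0 -.4 0 0 0; 1 0 0 -.4 0 0 0; 1 0 0 -.6 0 0 0; 1 0 0 -.8 0 0 0; 1 0 0 -.8 0 0 0")

```text
time: 8.38
ee_pos: [0.5402, -0.002, 0.1952]
eef_rot: [0.0, 0.762, 0.647, 0.0]
wrist_force: [0.9, -0.4, -0.5]
opening: 0.0005
grasp_force: 0.0
```

```bash
python3 - <<'E'
from h import *
im=optics.camera("wrist"); cv2.imwrite("pics/w2.png",im[:, :])
find("wrist",["clip_grip","tray"])
optics.camera("scene");find("scene",["tray","clip_grip"])
print([ray("scene",p,.025).round(3) for p in [(461,247),(511,271),(478,331),(427,293)]])
goal([.474,.284,.14])
E
```

```text
wrist clip_grip [([0.542, 0.0, 0.13], 0.66), ([0.325, -0.148, 0.006], 0.45)]
wrist tray [([0.59, 0.019, 0.094], 0.67), ([0.539, 0.0, 0.126], 0.62)]
scene tray [([0.476, 0.286, 0.002], 0.58)]
scene clip_grip [([0.547, 0.002, 0.102], 0.59)]
[array([0.395, 0.24 , 0.025]), array([0.402, 0.353, 0.025]), array([0.561, 0.34 , 0.025]), array([0.53 , 0.219, 0.025])]
t 8.68 tcp [ 0.5395 -0.0021  0.193 ] yawx 80.67 q7 [ 0.6   0.13 -0.7   1.69  0.09  1.35 -0.28]
units [10.869 -4.438  2.121]
```

View pics/w2.png

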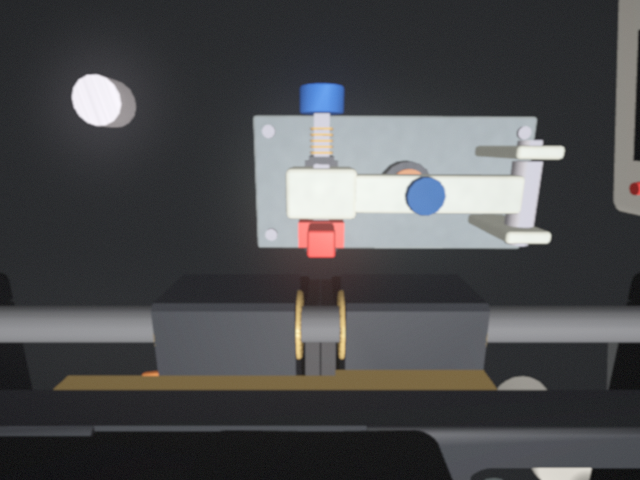

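```bash
python3 - <<'E'
from h import *
im=optics.camera("scene")
def br(a): return np.clip(255*(a/255.)**.45,0,255).astype(np.uint8)
a=cv2.resize(br(im[80:330,200:450]),(500,500),interpolation=2)
wv=cv2.imread("pics/w2.png")[190:390,245:395]
b=cv2.resize(br(wv),(300,400),interpolation=2); b=np.vstack([b,np.zeros((100,300,3),np.uint8)])
cv2.imwrite("pics/s2.png",np.hstack([a,b]))
c=optics.camera_params("wrist");K=c["camera_matrix"];rr=R.from_quat(c["rotation"],scalar_first=True)
for cam in("wrist","scene"):
  c=optics.camera_params(cam);K=c["camera_matrix"];rr=R.from_quat(c["rotation"],scalar_first=True)
  q=K@rr.inv().apply(ctrl.get_obs()["ee_pos"]-c["position"]);print(cam,q[:2]/q[2])
E
```

```text
wrist [321.2512812  272.52392303]
scene [327.66258537 206.7672606 ]
```

View pics/s2.png

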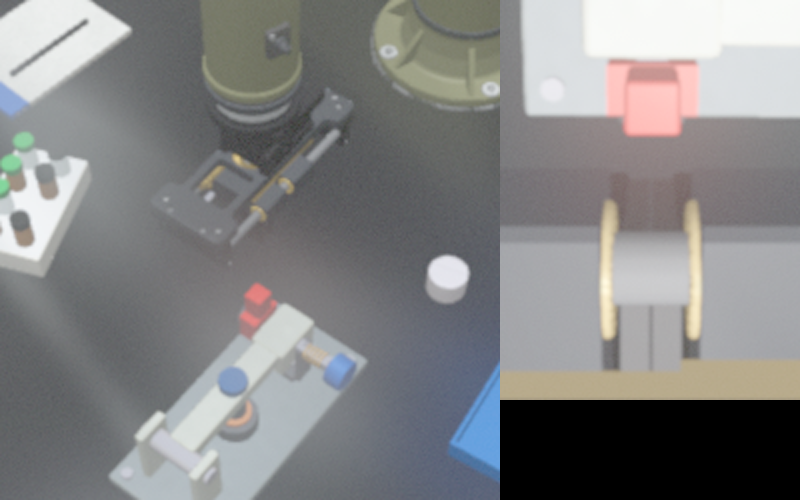

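```bash
python3 - <<'E'
from h import *
def br(a): return np.clip((a.astype(float)-5)*6,0,255).astype(np.uint8)
s=np.mean([optics.camera("scene") for _ in range(3)],0); t=np.mean([optics.camera("top") for _ in range(2)],0)
cv2.imwrite("pics/s3.png",np.hstack([cv2.resize(br(s[160:235,290:365]),(400,400),interpolation=2),cv2.resize(br(t[200:300,260:360]),(400,400),interpolation=2)]))
o=ctrl.get_obs();r=R.from_quat(o["eef_rot"],scalar_first=True)
for cam in("top","scene"):
  c=optics.camera_params(cam);K=c["camera_matrix"];rr=R.from_quat(c["rotation"],scalar_first=True)
  for p in [(0,0,0),(0,0,-.07),(.0375,0,-.07),(-.0375,0,-.07),(.0375,.095,-.07)]:
    q=K@rr.inv().apply(o["ee_pos"]+r.apply(p)-c["position"]);print(cam,p,q[:2]/q[2])
print(ray("scene",(314.5,211),.193))
E
```

```text
top (0, 0, 0) [309.12523511 249.33902763]
top (0, 0, -0.07) [309.22660513 247.07325864]
top (0.0375, 0, -0.07) [288.97438974 244.24541785]
top (-0.0375, 0, -0.07) [329.49130135 249.90284215]
top (0.0375, 0.095, -0.07) [296.24642433 193.46938017]
scene (0, 0, 0) [327.59782048 206.78485373]
scene (0, 0, -0.07) [326.90414184 183.78989454]
scene (0.0375, 0, -0.07) [343.72604452 193.88649249]
scene (-0.0375, 0, -0.07) [310.47718916 173.93034774]
scene (0.0375, 0.095, -0.07) [310.14869235 229.70175467]
[ 0.55962566 -0.01926731  0.193     ]
```

View pics/s3.png

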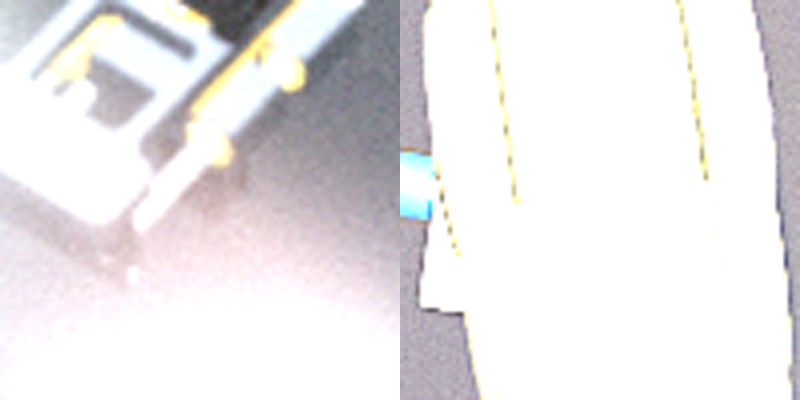

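```bash
python3 - <<'E'
from h import *
for c in("scene","wrist"): np.save(f"{c}_a.npy",np.mean([optics.camera(c) for _ in range(3)],0))
E
```

Request:
move_arm(series="0 0 0 0 0 0 0; 0 0 0 0 0 0 0; 0 0 0 0 0 0 0; 0 0 0 0 0 0 0; 0 0 0 0 0 0 0; 0 0 0 0 0 0 0; 0 0 0 0 0 0 0; 0 0 0 0 0 0 0; 0 0 0 0 0 0 0")

```text
time: 10.4
ee_pos: [0.5401, -0.0021, 0.1937]
eef_rot: [0.0, 0.762, 0.647, -0.0]
wrist_force: [-0.2, 0.3, -0.1]
opening: 0.0818
grasp_force: 0.0
```

```bash
python3 - <<'E'
from h import *
o=[]
for c,(v,u,n) in (("scene",(160,285,80)),("wrist",(210,150,340))):
    a=np.load(f"{c}_a.npy"); b=np.mean([optics.camera(c) for _ in range(3)],0); np.save(f"{c}_b.npy",b)
    d=np.abs(a-b).max(2)
    if c=="scene": cr=d[v:v+n,u:u+n]
    else: cr=d[v:v+150,u:u+n]
    z=np.clip(cr*10,0,255).astype(np.uint8)
    o.append(cv2.resize(z,(400,400) if c=="scene" else (400,176),interpolation=0))
o[1]=np.vstack([o[1],np.zeros((224,400),np.uint8)])
cv2.imwrite("pics/d.png",np.hstack(o)); g=ctrl.get_obs(); print(g["time"],g["opening"])
E
```

```text
10.7 0.08631473611679023
```

View pics/d.png

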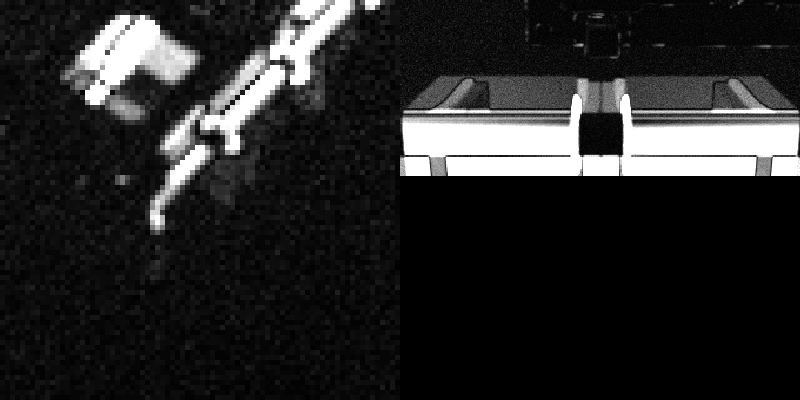

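Request:
move_arm(series="0 0 0 1 0 0 0; 0 0 0 1 0 0 0; 0 0 0 1 0 0 0; 0 0 0 .6 0 0 0; 0 -.06 0 .4 0 0 0; 0 0 0 .4 0 0 0; 0.4 0 0 0 0 0 0; 0.7 0 0 0 0 0 0; 1 0 0 0 0 0 0; 1 0 0 0 0 0 0; 1 0 0 0 0 0 0; 1 0 0 0 0 0 0; 1 0 0 0 0 0 0; 1 0 0 0 0 0 0")

```text
time: 12.45
ee_pos: [0.5398, -0.0035, 0.0837]
eef_rot: [0.0, 0.762, 0.647, -0.0]
wrist_force: [-0.6, 0.8, 0.2]
opening: 0.0196
grasp_force: 30.0
```

Request:
move_arm(series="1 0 0 -.2 0 0 0; 1 0 0 -.3 0 0 0; 1 0 0 -.4 0 0 0; 1 0 0 -.4 0 0 0; 1 0 0 -.6 0 0 0; 1 0 0 -.8 0 0 0; 1 0 0 -.8 0 0 0; 1 0 0 0 0 0 0")

```text
time: 13.45
ee_pos: [0.5413, -0.0034, 0.1734]
eef_rot: [0.002, 0.762, 0.647, 0.001]
wrist_force: [-0.3, 0.5, -0.2]
opening: 0.0196
grasp_force: 30.0
```

```bash
python3 - <<'E'
from h import *
g=ctrl.get_obs();print(g["opening"],g["grasp_force"])
im=optics.camera("wrist"); find("wrist",["clip_grip","clip"])
optics.camera("scene"); find("scene",["clip_grip","clip"])
goal([.474,.285,.17])
E
```

```text
0.01961387523351059 29.963923394680023
wrist clip_grip [([0.539, 0.005, 0.196], 0.89)]
wrist clip [([0.546, 0.005, 0.203], 0.69)]
scene clip_grip [([0.548, 0.007, 0.182], 0.67), ([0.648, 0.415, 0.022], 0.61)]
scene clip [([0.55, 0.007, 0.189], 0.66), ([0.745, -0.245, 0.097], 0.62)]
t 13.75 tcp [ 0.5392 -0.0036  0.1704] yawx 80.67 q7 [ 0.6   0.15 -0.7   1.73  0.1   1.3  -0.28]
units [10.967 -4.446  0.021]
```

Request:
move_arm(series="1 .5 -.2 0 0 0 0; 1 1 -.4 0 0 0 0; 1 1 -.4 0 0 0 0; 1 1 -.4 0 0 0 0; 1 1 -.4 0 0 0 0; 1 1 -.4 0 0 0 0; 1 1 -.4 0 0 0 0; 1 1 -.4 0 0 0 0; 1 1 -.4 0 0 0 0; 1 1 -.4 0 0 0 0; 1 1 -.4 .4 0 0 0; 1 .5 -.25 .8 0 0 0; 1 0 0 1 0 0 0; 1 0 0 1 0 0 0; 1 0 0 1 0 0 0; 1 0 0 .8 0 0 0; 1 0 0 .4 0 0 0; 1 0 0 .2 0 0 0; 1 0 0 0 0 0 0")

```text
time: 16.12
ee_pos: [0.4748, 0.2861, 0.0315]
eef_rot: [0.0, 0.762, 0.647, 0.0]
wrist_force: [-0.3, -0.2, 0.1]
opening: 0.0195
grasp_force: 30.0
```

```bash
python3 - <<'E'
from h import *
g=ctrl.get_obs();print(g["opening"],g["grasp_force"],g["wrist_force"])
goal([.474,.285,.018])
E
```

```text
0.019509402332144973 29.963791072368622 [-0.33910569 -0.17348127  0.11405467]
t 16.12 tcp [0.4748 0.2861 0.0315] yawx 80.67 q7 [ 0.14  0.37 -0.85  1.84  0.32  1.07 -1.  ]
units [-0.049 -0.024  0.538]
```

Request:
move_arm(series="1 0 0 .25 0 0 0; 1 0 0 .12 0 0 0; 1 0 0 .05 0 0 0; 1 0 0 0 0 0 0")

```text
time: 16.62
ee_pos: [0.4746, 0.2858, 0.0207]
eef_rot: [0.0, 0.762, 0.647, -0.0]
wrist_force: [0.7, 0.3, -0.6]
opening: 0.0197
grasp_force: 30.0
```

Request:
move_arm(series="1 0 0 .04 0 0 0; 1 0 0 0.04 0 0 0; 1 0 0 0 0 0 0")

```text
time: 17.0
ee_pos: [0.4751, 0.2862, 0.0198]
eef_rot: [0.0, 0.762, 0.647, 0.0]
wrist_force: [-1.2, -0.5, 6.1]
opening: 0.0197
grasp_force: 30.0
```

Request:
move_arm(series="1 0 0 -.03 0 0 0; .7 0 0 0 0 0 0; .65 0 0 0 0 0 0; .5 0 0 0 0 0 0; .4 0 0 0 0 0 0; .2 0 0 0 0 0 0; 0 0 0 0 0 0 0; 0 0 0 -1 0 0 0; 0 0 0 -1 0 0 0; 0 0 0 -1 0 0 0; 0 0 0 -1 0 0 0; 0 0 0 -1 0 0 0")

```text
time: 18.5
ee_pos: [0.4745, 0.2859, 0.1453]
eef_rot: [0.0, 0.762, 0.647, -0.0]
wrist_force: [0.6, -0.2, 0.4]
opening: 0.0873
grasp_force: 0.0
```

```bash
python3 - <<'E'
from h import *
optics.camera("top"); find("top",["clip_grip","clip"])
im=optics.camera("scene"); find("scene",["clip","latch_knob"]); 
im2=optics.camera("wrist")
cv2.imwrite("pics/p.png",np.hstack([cv2.resize(im[220:340,400:520],(400,400)),cv2.resize(im2,(400,300)) if 0 else np.vstack([cv2.resize(im2,(400,300)),np.zeros((100,400,3),np.uint8)])]))
goal([.557,.0965,.14])
E
```

```text
top clip_grip [([0.55, 0.073, 0.089], 0.64), ([0.477, 0.281, 0.04], 0.58)]
top clip [([0.481, 0.282, 0.039], 0.76), ([0.604, 0.014, 0.013], 0.41)]
scene clip []
scene latch_knob [([0.553, 0.066, 0.088], 0.92)]
t 18.85 tcp [0.4739 0.2853 0.1432] yawx 80.67 q7 [ 0.2   0.25 -0.9   1.73  0.2   1.27 -0.91]
units [-6.915  4.503  0.129]
```

View pics/p.png

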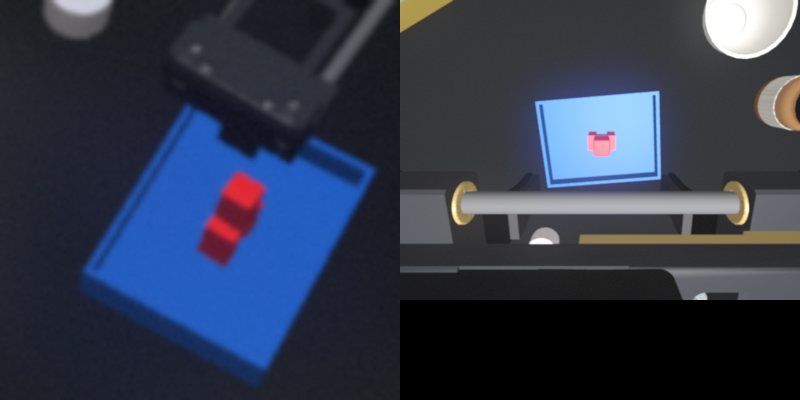

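```bash
python3 - <<'E'
from h import *
def blob(im,box):
    v0,v1,u0,u1=box; a=im[v0:v1,u0:u1].astype(int)
    m=(a[...,0]>110)&(a[...,2]<90)&(a[...,0]>1.6*a[...,2]); ys,xs=np.nonzero(m)
    return len(xs),xs.mean()+u0,ys.mean()+v0,xs.min()+u0,xs.max()+u0,ys.min()+v0,ys.max()+v0
for c,box in (("top",(230,262,250,285)),("scene",(250,280,350,390))):
    for im in (cv2.imread(f"pics/{c}0.png"),optics.camera(c)):
        try:b=blob(im,box);print(c,np.round(b,1),ray(c,b[1:3],.09).round(4))
        except Exception as e:print(c,e)
E
```

```text
top [127.  263.1 245.5 259.  268.  238.  253. ] [0.5567 0.0981 0.09  ]
top [127.  263.1 245.5 259.  268.  238.  253. ] [0.5567 0.0981 0.09  ]
scene [143.  368.7 263.9 362.  377.  257.  272. ] [0.5593 0.0984 0.09  ]
scene [144.  368.7 263.9 362.  377.  257.  272. ] [0.5594 0.0985 0.09  ]
```

Request:
move_arm(series="0 -.9 .6 0 0 0 0; 0 -1 .65 0 0 0 0; 0 -1 .65 0 0 0 0; 0 -1 .65 0 0 0 0; 0 -1 .65 0 0 0 0; 0 -1 .65 0 0 0 0; 0 -1 .64 0 0 0 0; 0 0 0 .5 0 0 0; 0 0 0 1 0 0 0; 0 0 0 1 0 0 0; 0 0 0 .9 0 0 0; 0 0 0 .6 0 0 0; 0 0 0 .2 0 0 0; 0 0 0 0 0 0 0")

```text
time: 20.7
ee_pos: [0.5574, 0.0979, 0.0395]
eef_rot: [-0.0, 0.762, 0.647, 0.0]
wrist_force: [-0.4, 0.0, 0.8]
opening: 0.0869
grasp_force: 0.0
```

```bash
python3 - <<'E'
from h import *
goal([.5567,.097,.038]); print(ctrl.get_obs()["wrist_force"])
E
```

```text
t 20.7 tcp [0.5574 0.0979 0.0395] yawx 80.7 q7 [ 0.43  0.36 -0.76  1.81  0.28  1.08 -0.59]
units [-0.039 -0.022  0.061]
[-0.3772982   0.00975301  0.77423205]
```

Request:
move_arm(series="0.5 0 0 0 0 0 0; 1 0 0 0 0 0 0; 1 0 0 0 0 0 0; 1 0 0 0 0 0 0; 1 0 0 0 0 0 0; 1 0 0 0 0 0 0; 1 0 0 0 0 0 0; 1 0 0 0 0 0 0")

```text
time: 21.7
ee_pos: [0.5577, 0.0974, 0.0395]
eef_rot: [0.0, 0.762, 0.647, 0.0]
wrist_force: [1.0, 0.1, -0.8]
opening: 0.0331
grasp_force: 30.0
```

Request:
move_arm(series="1 .1 0 0 0 0 0; 1 .12 0 0 0 0 0; 1 .12 0 0 0 0 0; 1 .12 0 0 0 0 0; 1 .1 0 0 0 0 0; 1 0 0 0 0 0 0; 1 0 0 0 0 0 0")

```text
time: 22.58
ee_pos: [0.5597, 0.1093, 0.0394]
eef_rot: [0.001, 0.763, 0.647, -0.001]
wrist_force: [-0.5, -6.5, 1.8]
opening: 0.0334
grasp_force: 30.0
```

```bash
cat >> h.py <<'E'
def blob(im,box):
    v0,v1,u0,u1=box; a=im[v0:v1,u0:u1].astype(int)
    m=(a[...,0]>110)&(a[...,2]<90)&(a[...,0]>1.6*a[...,2]); ys,xs=np.nonzero(m)
    return len(xs),xs.mean()+u0,ys.mean()+v0,xs.min()+u0,xs.max()+u0,ys.min()+v0,ys.max()+v0
E
python3 - <<'E'
from h import *
g=ctrl.get_obs();print(g["wrist_force"],g["opening"],g["grasp_force"],g["ee_pos"])
im=optics.camera("scene"); b=blob(im,(240,290,340,400));print(b,ray("scene",b[1:3],.09))
r=cv2.imread("pics/scene0.png")[200:300,280:400]
cv2.imwrite("pics/k.png",np.hstack([cv2.resize(r,(400,400)),cv2.resize(im[200:300,280:400],(400,400))]))
E
```

```text
[-0.49784279 -6.51108535  1.78867383] 0.03344408526727652 30.006056427955627 [0.55968877 0.10927025 0.03938032]h.py:24: RuntimeWarning: Mean of empty slice.
  return len(xs),xs.mean()+u0,ys.mean()+v0,xs.min()+u0,xs.max()+u0,ys.min()+v0,ys.max()+v0
  ret = ret.dtype.type(ret / rcount)
Traceback (most recent call last):
  File "h.py", line 24, in blob
    return len(xs),xs.mean()+u0,ys.mean()+v0,xs.min()+u0,xs.max()+u0,ys.min()+v0,ys.max()+v0
                                             ~~~~~~^^
ValueError: zero-size array to reduction operation minimum which has no identity
```

Request:
move_arm(series="1 .06 0 0 0 0 0; 1 .06 0 0 0 0 0; 1 0 0 0 0 0 0; 1 0 0 0 0 0 0")

```text
time: 23.12
ee_pos: [0.5601, 0.1117, 0.0394]
eef_rot: [0.001, 0.763, 0.647, -0.001]
wrist_force: [-0.4, -7.4, 1.8]
opening: 0.0332
grasp_force: 30.0
```

Request:
move_arm(series="1 0 -.025 -.117 .167 0 0; 1 0 -.025 -.117 .167 0 0; 1 0 -.051 -.233 .333 0 0; 1 0 -.051 -.233 .333 0 0; 1 0 0 0 0 0 0")

```text
time: 23.75
ee_pos: [0.5565, 0.1118, 0.0561]
eef_rot: [-0.039, 0.762, 0.646, -0.036]
wrist_force: [-0.9, -8.3, -0.3]
opening: 0.0334
grasp_force: 30.0
```

```bash
cat > st.py <<'E'
from h import *
g=ctrl.get_obs();r=R.from_quat(g["eef_rot"],scalar_first=True)
print(g["time"],"F",g["wrist_force"].round(1),"T",g["wrist_torque"].round(2),g["opening"],g["ee_pos"].round(4),g["joint_pos"].round(2))
m=r.as_matrix(); print("tilt",np.degrees(np.arccos(-m[2,2])),"knob",(g["ee_pos"]-m[:,2]*.0425).round(4))
E
python3 st.py
```

```text
23.75 F [-0.9 -8.3 -0.3] T [-1.76 -0.31  0.15] 0.03343936718856225 [0.5565 0.1118 0.0561] [ 0.39  0.43 -0.75  1.69  0.26  1.24 -0.6 ]
tilt 6.143706491121565 knob [0.5611 0.1112 0.0984]
```

Request:
move_arm(series="1 0 -.076 -.348 .5 0 0; 1 0 -.076 -.348 .5 0 0; 1 0 -.076 -.348 .5 0 0; 1 0 -.076 -.348 .5 0 0; 1 0 0 0 0 0 0")

```text
time: 24.38
ee_pos: [0.5553, 0.1122, 0.0916]
eef_rot: [-0.119, 0.753, 0.638, -0.104]
wrist_force: [-3.5, -7.6, -0.5]
opening: 0.0329
grasp_force: 30.0
```

```bash
python3 st.py
```

```text
24.375 F [-3.5 -7.6 -0.5] T [-1.72 -0.26  0.52] 0.03292879961591656 [0.5553 0.1122 0.0916] [ 0.35  0.58 -0.73  1.46  0.22  1.52 -0.56]
tilt 18.21863236609067 knob [0.5684 0.1102 0.132 ]
```

Request:
move_arm(series="1 0 -.076 -.348 .5 0 0; 1 0 -.076 -.348 .5 0 0; 1 0 -.076 -.348 .5 0 0; 1 0 -.05 -.233 .333 0 0; 1 0 0 0 0 0 0; 1 0 0 0 0 0 0; 1 0 0 0 0 0 0")

```text
time: 25.25
ee_pos: [0.5607, 0.1117, 0.1239]
eef_rot: [-0.19, 0.738, 0.626, -0.164]
wrist_force: [-2.2, -8.4, -0.1]
opening: 0.0333
grasp_force: 30.0
```

```bash
python3 st.py; python3 - <<'E'
from h import *
im=optics.camera("scene");cv2.imwrite("pics/f.png",cv2.resize(im[150:390,230:550],(800,600)))
find("scene",["latch_knob","tongue","clip"])
E
```

```text
25.25 F [-2.2 -8.4 -0.1] T [-1.52 -0.49  0.83] 0.033286149159877244 [0.5607 0.1117 0.1239] [ 0.29  0.72 -0.71  1.24  0.19  1.77 -0.56]
tilt 29.12020896901817 knob [0.5811 0.1085 0.161 ]
scene latch_knob [([0.586, 0.115, 0.175], 0.64)]
scene tongue []
scene clip [([0.482, 0.291, 0.044], 0.89)]
```

View pics/f.png

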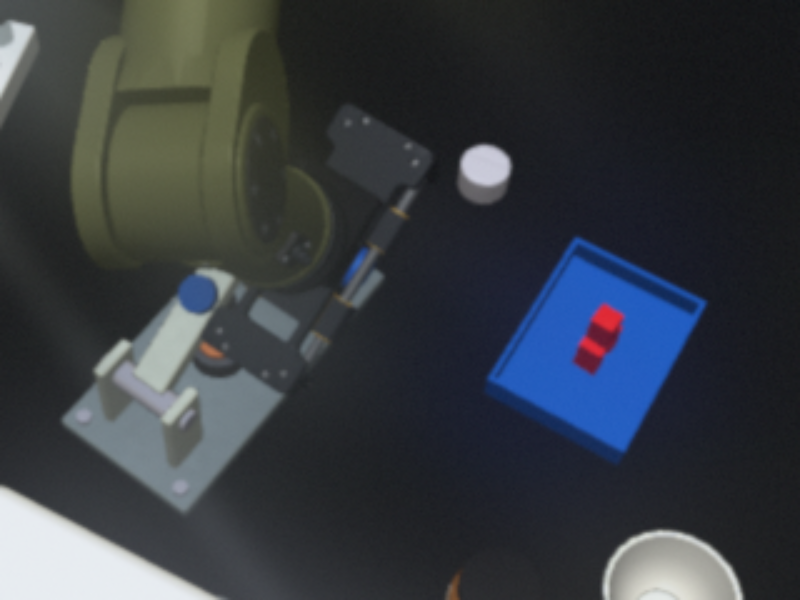

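```bash
python3 st.py; python3 -c "
from cell import workorder; print(workorder.finish_job())"
```

```text
25.45 F [-2.6 -6.7 -1.6] T [-1.53 -0.46  0.79] 0.03321627680014747 [0.5607 0.1117 0.1239] [ 0.29  0.72 -0.71  1.24  0.19  1.77 -0.56]
tilt 29.117596552961967 knob [0.5811 0.1085 0.161 ]
the job is handed in; nothing more can be done
None
```

The job is handed in, verdict not reported: the clip is upright in the tray (first grasp closed on air above the tab, second held), the latch was pulled about 14 mm before lifting, and the arm still holds the tongue by its knob at about 29° at t = 25.5 s.

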